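Shim the plate press and hold it closed

TASK

First press the blue pedal of the empty plate press fully down to its stop, to feel that the nose does not reach the lidded plate, and let it spring back up. Then lay tabbed spacers flat on the middle of the lid, one upon another with their tabs towards the open side, using only as many as it takes (one or two) until pressing the pedal makes the nose clamp the stack firmly before the lever reaches its stop. Finish while holding the pedal down so that the stack stays clamped, and leave the bottle, beaker, timer, dishes, pipette and pen alone.

Things in the scene. Friction and masses are not known exactly. Their poses are not given: they have to be found in the camera images.
- pedal (a joint): hinge of the press's spring pedal lever: 0 rad = raised at rest (29 degrees up), 0.5 rad = down against its built-in stop, lever level. A spring pushes it back up; about 6 N on the blue pedal brings it to the stop when nothing is underneath; 12 to 15 N in all clamps a stack firmly
- pedal_pad (a point): centre of the top face of the blue pedal at the free end of the press's aluminium lever (face 36 mm wide, 72 mm along the lever). The point moves with the lever; its y axis runs along the lever towards the hinge. At the stop the face is level, 112 mm above the bench
- pedal_hinge (a point): centre of the lever's hinge pin, fixed on the white press base, 105 mm above the bench. The frame is the press's: z up, y from the nose towards the hinge, the lever lies from here along -y; pedal face centre 200 mm and nose 100 mm from the pin; x along the pin. The press's open side, where spacer tabs stick out, is -x (the robot's side)
- nose (a point): lowest point of the black rubber nose (roller shape, radius 12 mm, 26 mm wide) under the lever, half-way along it; moves with the lever. At the stop it is 80 mm above the bench
- lid_top (a point): centre of the top of the clear lid of the multiwell plate that lies fixed on the press's stage, right below the nose's lowered position; lid 85 mm along its x and 127 mm along its y; axes as pedal_hinge. Its height differs from run to run: when the pedal is at its stop, the nose still stays 3 to 17 mm above the lid; nothing moves it
- spacer0_mid (a point): spacer 0: flat plate 10 mm thick, an aluminium square 44 x 44 mm with a yellow tab 24 mm wide and 80 mm long sticking out from the middle of one side along the spacer's -x (square centre to tab end 102 mm); about 110 g. The point is the centre of the square, half-way up the thickness; z up. Lies on a black mat 3 mm thick on the bench; meant to be gripped across the tab near its end
- spacer1_mid (a point): spacer 1: flat plate 10 mm thick, an aluminium square 44 x 44 mm with a yellow tab 24 mm wide and 80 mm long sticking out from the middle of one side along the spacer's -x (square centre to tab end 102 mm); about 110 g. The point is the centre of the square, half-way up the thickness; z up. Lies on a black mat 3 mm thick on the bench; meant to be gripped across the tab near its end
- spacer2_mid (a point): spacer 2: flat plate 10 mm thick, an aluminium square 44 x 44 mm with a yellow tab 24 mm wide and 80 mm long sticking out from the middle of one side along the spacer's -x (square centre to tab end 102 mm); about 110 g. The point is the centre of the square, half-way up the thickness; z up. Lies on a black mat 3 mm thick on the bench; meant to be gripped across the tab near its end
- bottle: glass bottle, blue cap, 72 mm across, 160 mm tall; origin under its centre; bystander
- beaker: glass beaker, 70 mm across, 90 mm tall; origin under its centre; bystander
- timer: white lab timer 60 x 75 x 18 mm; origin under its centre; bystander
- dishes: stack of round culture dishes, 90 mm across, 41 mm tall; origin under its centre; bystander
- pipette: white pipette lying on the bench, 260 mm long along its x; origin under its middle; bystander
- pen: marker pen lying on the bench, 125 mm long along its x, 15 mm thick; origin under its middle; bystander
Things that resemble listed ones, but are neither listed nor needed, are in the scene too. Leave any purple or red look-alike of the part that bears spacer2_mid alone.

How it is judged:
On the way, in this order (a step that is already met when the one before it is completed fails the run):
1. the pedal is pressed down to its stop while no spacer is on the plate (value of joint pedal above 0.485 rad and horizontal distance between each of spacer0_mid, spacer1_mid, spacer2_mid and lid_top above 0.09 m), for 0.1 s.
2. the pedal has sprung back up (value of joint pedal below 0.1 rad), for 0.1 s.
3. a spacer lies flat on the lid under the raised nose (value of joint pedal below 0.15 rad and ((horizontal distance between spacer0_mid and lid_top below 0.02 m and angle between spacer0_mid's own z axis and vertical below 0.08 rad and z of spacer0_mid in the frame of lid_top below 0.0075 m and contact force between spacer0 and the fingers below 0.2 N) or (horizontal distance between spacer1_mid and lid_top below 0.02 m and angle between spacer1_mid's own z axis and vertical below 0.08 rad and z of spacer1_mid in the frame of lid_top below 0.0075 m and contact force between spacer1 and the fingers below 0.2 N) or (horizontal distance between spacer2_mid and lid_top below 0.02 m and angle between spacer2_mid's own z axis and vertical below 0.08 rad and z of spacer2_mid in the frame of lid_top below 0.0075 m and contact force between spacer2 and the fingers below 0.2 N))), for 0.1 s.
At the end, for the whole second after the job is handed in: Gripper pushes the pedal with over 3 N; lever at 0.38 rad or more (no spacer too many); nose presses the top spacer and the bottom spacer the lid, each over 3 N; both flat (0.08 rad), centred within 20 mm on the lid, at most two high; all spacers at rest (value of joint pedal above 0.38 rad and contact force between the fingers and pedal above 3 N and ((contact force between pedal and spacer0 above 3 N and horizontal distance between spacer0_mid and lid_top below 0.02 m and angle between spacer0_mid's own z axis and vertical below 0.08 rad and z of spacer0_mid in the frame of lid_top below 0.018 m) or (contact force between pedal and spacer1 above 3 N and horizontal distance between spacer1_mid and lid_top below 0.02 m and angle between spacer1_mid's own z axis and vertical below 0.08 rad and z of spacer1_mid in the frame of lid_top below 0.018 m) or (contact force between pedal and spacer2 above 3 N and horizontal distance between spacer2_mid and lid_top below 0.02 m and angle between spacer2_mid's own z axis and vertical below 0.08 rad and z of spacer2_mid in the frame of lid_top below 0.018 m)) and ((contact force between stage and spacer0 above 3 N and horizontal distance between spacer0_mid and lid_top below 0.02 m and angle between spacer0_mid's own z axis and vertical below 0.08 rad) or (contact force between stage and spacer1 above 3 N and horizontal distance between spacer1_mid and lid_top below 0.02 m and angle between spacer1_mid's own z axis and vertical below 0.08 rad) or (contact force between stage and spacer2 above 3 N and horizontal distance between spacer2_mid and lid_top below 0.02 m and angle between spacer2_mid's own z axis and vertical below 0.08 rad)) and linear speed of each of spacer0, spacer1, spacer2 below 0.02 m/s); the arm keeps its last pose, push and grip.
It fails at once if a bystander (bottle, beaker, timer, dishes, pipette or pen) is moved over 30 mm (distance of any of bottle, beaker, timer, dishes, pipette, pen from where it was at the start of the episode above 0.03 m).
It also fails if it takes over 72 s, if anything falls off the work surface, if the arm or the gripper's body presses on something with over 40 N, if the wrist force passes 120 N, or if a joint passes its speed limit or range.

ROBOT

A 7-joint arm with a two-finger parallel gripper is mounted at the origin on the work surface. World frame = base frame: x ahead of the robot, y to its left, z up, the work surface at z = 0. Lengths are in m, angles in rad, forces in N, time in s.
With the tool pointing down it reaches from about 0.425 to 0.925 m from the base axis. Payload 6.8 kg.
Tool frame: the origin (TCP) lies at the very end of the fingers, on their centre line; the grasp point (between the pads) lies 19 mm behind it (r.grip_depth is the distance from the TCP to the grasp point, in m); z points along the fingers, y is the direction in which the jaws open and shut (so a half turn about z gives the same grasp; the last joint's range is limited). The gripper opens to 85 mm and grips with 20 to 120 N. Pads are 22 mm wide; open, the fingers measure 114 mm over their backs; the gripper's body (76 mm by 85 mm) begins 54 mm behind the grasp point. The pads swing forward as they close: fully open they stand 13 mm farther back than shut.
Start: joints at [-1.326, 0.477, 0.022, 1.555, -0.011, 1.109, -0.083], TCP at [0.233, 0.633, 0.231] pointing down, gripper open.
Joint ranges: [-2.96, 2.96], [-0.34, 2.1], [-1.41, 1.46], [0.24, 2.44], [-1.37, 4.51], [0.17, 1.92], [-2.96, 2.96]. Speed limits (rad/s): [2.39, 2.39, 3.14, 3.14, 3.14, 3.14, 3.14].

INTERFACE

Orientations are given as a rotation vector (axis times angle).
In Python, from bench import status, eyes, workorder, spotter, r gives the robot as it stands.
- The arm moves only by the tool drive_tool, never from a script. Its argument "commands" is a list of rows, each an object of numbers: "rx", "ry", "rz": the turn, a rotation vector about the world's x, y, z normalised to -1 to 1, where 1 is 8 degrees; "tx", "ty", "tz": the shift along the world's x, y, z normalised to -1 to 1, where 1 is 20 mm; "grip": the closure, from -1 (fully open) to 1 (shut). A call has 1 to 10 rows; each row shifts and turns the commanded pose from where the row before left it; what a row does not reach is not made up. A row lasts 1/8 s, in which the tool goes at most 62.5 mm and 10.7 degrees, less where a joint would pass 70% of its speed; a pose out of reach is approached as far as the arm can. A call with a number of a shift or a turn outside -1 to 1 is refused whole. A call with a gripper value outside its range is refused whole. The fingers move at their own pace and stop on an object; "grip_force" is the grip in N (left out, the last holds). Time passes only in rows, so rows that do not move let the fingers close. It gives the time, the measured TCP pose, the force and the opening at its end, in the units of the state.
- status.get_obs(): the state, without advancing time (a new reading comes with each control period).
- eyes.grab_frame(name): name is "scene" or "top"; returns a dict with "frame" (420x560x3 uint8, blue, green, red), "range_z" (420x560 float32, m along the optical axis (not along the pixel's ray), 0 where there is no reading), "fx", "fy", "cx", "cy" (pixels), "T" (4x4, takes a point from camera to world coordinates). Camera axes: x right, y down, z forward; pixel columns grow to the right and rows downward; lengths in m; the calibration is good to about 2 mm. A picture is of the moment at which its call begins.
- workorder.hand_in(): hands the job in, once; it reports no verdict.
Trained networks look in the newest picture that a camera, given by its name, has taken for a name from the list of things; names that differ only in an ending like _2 or _b are one class to them, and where a whole thing is asked for, a point or a joint stands for the part that bears it (a point fixed in the world has none). Each returns a list of dicts, best first, with "confidence" (0 to 1); they miss things now and then, are a little off and sometimes report something else, mostly with a low value. They report only what shows in the picture. A call takes as long as a camera call. They do not tell look-alikes from the thing itself.
- spotter.boxes_of(camera, target): "position" ([column, row] as shares, 0 to 1, of the picture: columns of its width, rows of its height, amid what is visible of it).
- spotter.masks_of(camera, target): "mask" (420x560 bool, what is visible of it) and "position" ([column, row] as shares, 0 to 1, of the picture: columns of its width, rows of its height, amid what is visible of it).
The state is a dict: "clock": time; "joints": joint angles; "qvel": joint speeds; "tau": joint torques, N m; "tcp_pos": TCP position; "orientation": TCP orientation; "contact_force": force on the tool from outside, world axes, zero at the start; "moment": the same for the moment, N m; "grip_width": finger opening in m.
Only numpy, scipy, OpenCV 4.12 (cv2) and the standard library are available. Lean on these libraries where they do the work, as an engineer would, in place of code of your own. Each camera call takes 0.05 s, during which the arm holds its last target.

## Working session

There is one attempt and no reset: what is moved stays moved. The work goes in short steps, Python scripts to look and compute and a tool call to move; the robot and the scene stay as the last step left them, time stands still between calls to the robot, and variables do not carry over. Pictures are saved under pics/ and viewed, and the job is handed in when it is done.

Besides the shell and the picture viewer there is one more tool, called after ">>>" as name(argument=value, ...) on one line, values as JSON. drive_tool: Moves the arm, as the interface text tells. Scaled input: -1 to 1 covers 20 mm each way for a shift and 8 degrees each way for a turn. Its arguments: {"type":"object","properties":{"commands":{"type":"array","items":{"type":"object","properties":{"rx":{"type":"number"},"ry":{"type":"number"},"rz":{"type":"number"},"tx":{"type":"number"},"ty":{"type":"number"},"tz":{"type":"number"},"grip":{"type":"number"}}}},"grip_force":{"type":"number"}},"required":["commands"]}

```bash
ls; mkdir -p pics
python3 - <<'E'
from bench import status, eyes, workorder, spotter, r
import cv2
print(status.get_obs()); print(r.grip_depth)
for n in ("scene","top"):
    f=eyes.grab_frame(n); cv2.imwrite(f"pics/{n}0.png",f["frame"]); print(n,f["fx"],f["cx"],f["cy"],f["T"].round(3).tolist())
E
```

```text
pics
{'clock': 0.0, 'joints': array([-1.32611169,  0.47779107,  0.02233641,  1.55643823, -0.01149502,
        1.10928411, -0.08309198]), 'qvel': array([ 0.00047844, -0.00083947, -0.00111467, -0.000468  , -0.00080604,
       -0.00077152,  0.00059369]), 'tau': array([-1.10190049e-03, -5.96434808e+01,  1.60742797e+00, -2.81206638e+01,
        1.24648085e-02,  9.30065929e-03, -2.45097971e-05]), 'tcp_pos': array([0.23303277, 0.6328806 , 0.23033728]), 'orientation': array([-5.51197775e-01, -3.09267623e+00,  2.80141236e-03]), 'contact_force': array([-0.32248753, -0.62300602, -0.4396349 ]), 'moment': array([-0.00563359, -0.03175951,  0.00048866]), 'grip_width': 0.08533392257560858}
0.0187
scene 416.2622302245514 281.8089884334745 211.69541788571397 [[0.836, 0.441, -0.327, 0.873], [0.549, -0.658, 0.516, -0.499], [0.013, -0.611, -0.792, 0.981], [0.0, 0.0, 0.0, 1.0]]
top 474.1424514481529 272.25788661968994 208.98972539700262 [[0.0, -0.995, 0.101, 0.411], [-1.0, -0.001, -0.007, 0.041], [0.007, -0.101, -0.995, 1.581], [0.0, 0.0, 0.0, 1.0]]
```

View pics/scene0.png

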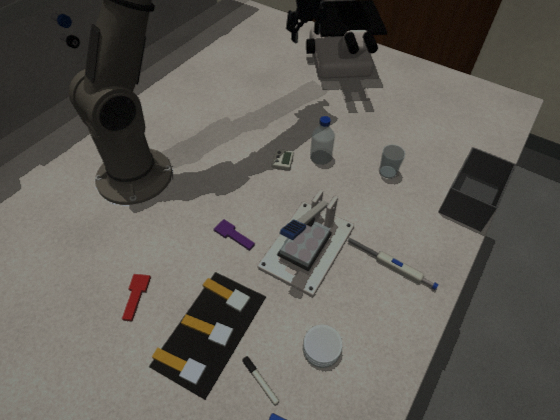

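View pics/top0.png

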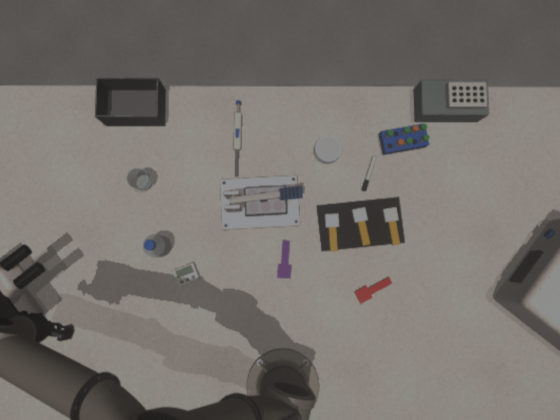

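The scene view shows the press at about (307,245) and the three yellow-tab spacers on the black mat at (185–240, 295–370). In the top view the pedal is near (290,193) and the squares are near (332,220), (360,215) and (391,214). The purple and red look-alikes are at (285,258) and (372,290). Next I measure.

```bash
cat > h.py <<'E'
from bench import status, eyes, workorder, spotter, r
import cv2, numpy as np
def cloud(f):
    z=f["range_z"]; v,u=np.mgrid[:z.shape[0],:z.shape[1]]
    P=np.stack([(u-f["cx"])/f["fx"]*z,(v-f["cy"])/f["fy"]*z,z],-1)
    W=P@f["T"][:3,:3].T+f["T"][:3,3]; W[z==0]=np.nan
    return W
E
python3 - <<'E'
from h import *
F={n:eyes.grab_frame(n) for n in("scene","top")}
C={n:cloud(F[n]) for n in F}
np.savez("c0.npz",**{k+n:(C[n] if k=="c" else F[n]["frame"]) for n in F for k in "cf"})
for n in F:
  for t in("pedal","pedal_pad","nose","spacer0_mid","lid_top","bottle","dishes","timer","beaker","pipette","pen"):
    try: R=spotter.masks_of(n,t)
    except Exception as e: print(n,t,e); continue
    for d in R:
        m=d["mask"]; p=C[n][m]; p=p[~np.isnan(p[:,0])]
        print(n,t,round(d["confidence"],2),(np.array(d["position"])*[560,420]).round(),m.sum(),np.median(p,0).round(3) if len(p) else None, p.min(0).round(3),p.max(0).round(3))
t=F["top"]["frame"][165:265,200:420]; cv2.imwrite("pics/t1.png",cv2.resize(t,None,fx=3.6,fy=3.6,interpolation=cv2.INTER_CUBIC))
t=F["scene"]["frame"][180:400,140:370]; cv2.imwrite("pics/s1.png",cv2.resize(t,None,fx=2.7,fy=2.7,interpolation=cv2.INTER_CUBIC))
E
```

```text
scene pedal 0.69 [303. 226.] 603 [0.599 0.012 0.192] [ 0.579 -0.054  0.108] [0.618 0.165 0.226]
scene pedal_pad 0.57 [299. 219.] 570 [0.599 0.009 0.194] [ 0.518 -0.054  0.013] [0.618 0.156 0.226]
scene pedal_pad 0.15 [388. 160.] 667 [0.662 0.448 0.061] [ 0.619  0.427 -0.005] [0.695 0.501 0.094]
scene nose 0.7 [300. 224.] 620 [0.598 0.013 0.19 ] [ 0.511 -0.054  0.011] [0.618 0.185 0.226]
scene spacer0_mid 0.95 [183. 363.] 859 [ 0.532 -0.367  0.013] [ 0.451 -0.389 -0.   ] [ 0.578 -0.334  0.019]
scene lid_top 0.87 [305. 248.] 1422 [0.608 0.032 0.066] [ 0.55  -0.014  0.013] [0.645 0.157 0.073]
scene bottle 0.59 [322. 145.] 845 [0.458 0.381 0.09 ] [ 0.363  0.364 -0.001] [0.484 0.553 0.163]
scene bottle 0.48 [259. 378.] 380 [ 0.69  -0.292  0.014] [ 0.632 -0.316  0.005] [ 0.75  -0.266  0.02 ]
scene dishes 0.89 [321. 343.] 1380 [ 0.773 -0.158  0.041] [ 0.719 -0.197 -0.002] [ 0.815 -0.097  0.047]
scene timer 0.62 [282. 161.] 391 [0.358 0.311 0.018] [ 0.305  0.272 -0.005] [0.394 0.378 0.024]
scene beaker 0.66 [388. 162.] 682 [0.662 0.449 0.061] [ 0.61   0.427 -0.005] [0.695 0.604 0.095]
scene 
[... 740 characters left out ...]
  0.013] [0.646 0.124 0.188]
top lid_top 0.58 [273. 194.] 611 [0.596 0.024 0.182] [ 0.581 -0.055  0.063] [0.626 0.164 0.228]
top bottle 0.82 [155. 246.] 561 [0.447 0.387 0.107] [ 0.414  0.364 -0.009] [0.491 0.465 0.169]
top dishes 0.77 [327. 150.] 574 [ 0.767 -0.153  0.04 ] [ 0.727 -0.198  0.002] [ 0.813 -0.11   0.051]
top timer 0.61 [186. 276.] 429 [0.355 0.312 0.017] [0.317 0.27  0.   ] [0.394 0.356 0.026]
top beaker 0.58 [139. 181.] 472 [0.668 0.472 0.044] [ 0.628  0.427 -0.007] [0.713 0.524 0.094]
top pipette 0.67 [238. 135.] 383 [0.817 0.149 0.021] [ 0.687  0.139 -0.   ] [0.939 0.163 0.033]
top pen 0.62 [371. 172.] 178 [ 0.698 -0.295  0.012] [ 0.636 -0.321 -0.012] [ 0.753 -0.272  0.022]
```

View pics/t1.png

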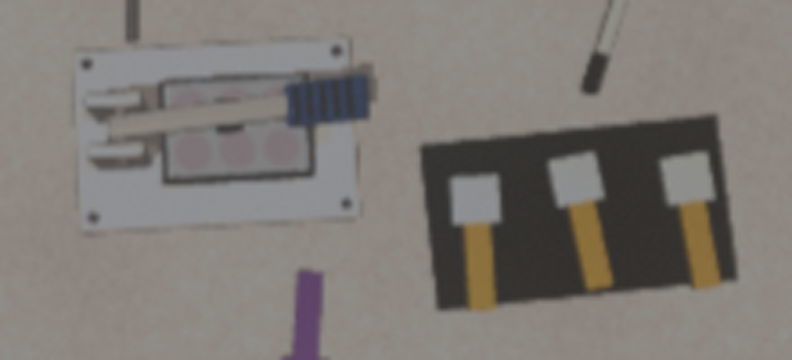

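View pics/s1.png

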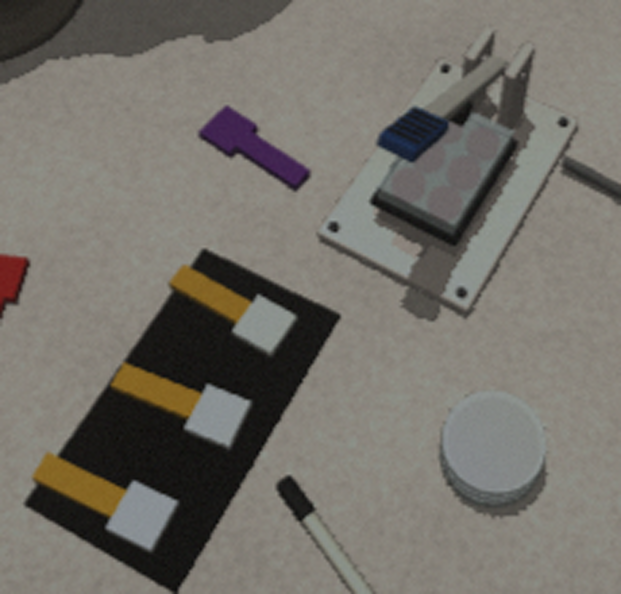

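Run:
```python
import numpy as np, cv2
d=np.load("c0.npz")
for n in("top","scene"):
    c=d["c"+n]; f=d["f"+n]; hsv=cv2.cvtColor(f,cv2.COLOR_BGR2HSV)
    H,S,V=[hsv[...,i].astype(int) for i in range(3)]
    ok=~np.isnan(c[...,0])
    x,y,z=c[...,0],c[...,1],c[...,2]
    # blue pad
    m=ok&(H>100)&(H<130)&(S>100)&(x>.5)&(x<.68)&(y<.05)&(y>-.12)&(z>.1)
    p=c[m]; print(n,"pad",len(p),p.mean(0).round(4),p.min(0).round(3),p.max(0).round(3), "cent rect",cv2.minAreaRect(p[:,:2].astype(np.float32)))
    # lever
    m=ok&(x>.54)&(x<.66)&(y>-.06)&(y<.17)&(z>.11)
    p=c[m]; v=np.linalg.svd(p-p.mean(0),full_matrices=False)[2]; print(" lever",p.mean(0).round(4),v[0].round(4))
    # lid
    m=ok&(x>.53)&(x<.66)&(y>-.03)&(y<.15)&(z>.045)&(z<.085)
    p=c[m]; print(" lid z pct",np.percentile(p[:,2],[5,25,50,75,95]).round(4),cv2.minAreaRect(p[:,:2].astype(np.float32)),p[:,:2].mean(0))
    # base plate
    m=ok&(x>.45)&(x<.72)&(y>-.12)&(y<.22)&(z>.009)&(z<.03)&(S<60)
    p=c[m]; k=cv2.minAreaRect(p[:,:2].astype(np.float32)); print(" base z",np.median(p[:,2]),k)
    # table
    m=ok&(abs(z)<.02)&(x>.4)&(x<.8)&(y<-.1)&(y>-.2);print(" table",np.median(z[m]))
    m=ok&(H>10)&(H<30)&(S>120)&(x>.42)&(x<.6)&(y<-.1)
    nl,lab,st,ce=cv2.connectedComponentsWithStats(m.astype(np.uint8))
    for i in range(1,nl):
        if st[i,4]<40: continue
        p=c[lab==i]; print(" tab",st[i,4],p.mean(0).round(4),"rect",cv2.minAreaRect(p[:,:2].astype(np.float32)))
    m=ok&(V>95)&(S<60)&(x>.5)&(x<.62)&(y<-.17)&(y>-.42)&(z>.006)&(z<.03)
    m&=cv2.erode(m.astype(np.uint8),np.ones((3,3)))>0
    nl,lab,st,ce=cv2.connectedComponentsWithStats(m.astype(np.uint8))
    for i in range(1,nl):
        if st[i,4]<40: continue
        p=c[lab==i]; print(" sq",st[i,4],p.mean(0).round(4),cv2.minAreaRect(p[:,:2].astype(np.float32)))
```

```text
<stdin>:10: RuntimeWarning: Mean of empty slice.
  ret = um.true_divide(
Traceback (most recent call last):
ValueError: zero-size array to reduction operation minimum which has no identity
```

```bash
cat > seg.py <<'E'
import numpy as np, cv2
d=np.load("c0.npz")
for n in("top","scene"):
    c=d["c"+n]; f=d["f"+n]; hsv=cv2.cvtColor(f,cv2.COLOR_BGR2HSV)
    H,S,V=[hsv[...,i].astype(int) for i in range(3)]
    ok=~np.isnan(c[...,0])
    x,y,z=c[...,0],c[...,1],c[...,2]
    m=ok&(H>95)&(H<130)&(S>60)&(x>.5)&(x<.68)&(y<.08)&(y>-.12)&(z>.1)
    p=c[m]; print(n,"pad",len(p))
    if len(p): print(p.mean(0).round(4),p.min(0).round(3),p.max(0).round(3), cv2.minAreaRect(p[:,:2].astype(np.float32)))
    else: print(hsv[193,285:300])
    m=ok&(x>.54)&(x<.66)&(y>-.06)&(y<.17)&(z>.11)
    p=c[m]; v=np.linalg.svd(p-p.mean(0),full_matrices=False)[2]; print(" lever",p.mean(0).round(4),v[0].round(4))
    m=ok&(x>.53)&(x<.66)&(y>-.03)&(y<.15)&(z>.045)&(z<.085)
    p=c[m]; print(" lid z pct",np.percentile(p[:,2],[5,25,50,75,95]).round(4),cv2.minAreaRect(p[:,:2].astype(np.float32)),p[:,:2].mean(0))
    m=ok&(x>.45)&(x<.72)&(y>-.12)&(y<.22)&(z>.009)&(z<.03)&(S<60)
    p=c[m]; k=cv2.minAreaRect(p[:,:2].astype(np.float32)); print(" base z",np.median(p[:,2]),k)
    m=ok&(abs(z)<.02)&(x>.4)&(x<.8)&(y<-.1)&(y>-.2);print(" table",np.median(z[m]))
    m=ok&(H>10)&(H<30)&(S>120)&(x>.42)&(x<.6)&(y<-.1)
    nl,lab,st,ce=cv2.connectedComponentsWithStats(m.astype(np.uint8))
    for i in range(1,nl):
        if st[i,4]<40: continue
        p=c[lab==i]; print(" tab",st[i,4],p.mean(0).round(4),"rect",cv2.minAreaRect(p[:,:2].astype(np.float32)))
    m=ok&(V>95)&(S<60)&(x>.5)&(x<.62)&(y<-.17)&(y>-.42)&(z>.006)&(z<.03)
    nl,lab,st,ce=cv2.connectedComponentsWithStats(m.astype(np.uint8))
    for i in range(1,nl):
        if st[i,4]<40: continue
        p=c[lab==i]; print(" sq",st[i,4],p.mean(0).round(4),cv2.minAreaRect(p[:,:2].astype(np.float32)))
E
python3 seg.py
```

```text
top pad 111
[ 0.5978 -0.0226  0.2087] [ 0.583 -0.051  0.187] [0.616 0.009 0.226] ((0.5984190106391907, -0.019994352012872696), (0.029966900125145912, 0.06074761226773262), 4.848420143127441)
 lever [0.5956 0.049  0.1695] [-0.0487  0.8861 -0.4609]
 lid z pct [0.0478 0.0624 0.0653 0.0676 0.0714] ((0.5948236584663391, 0.06769246608018875), (0.09505383670330048, 0.16319116950035095), 4.123673915863037) [0.58884807 0.05722235]
 base z 0.014373891626389579 ((0.5914870500564575, 0.0590783953666687), (0.3265640139579773, 0.2536622881889343), 81.26221466064453)
 table 0.000596157654284446
 tab 171 [ 0.4906 -0.272   0.0123] rect ((0.4901703894138336, -0.2722007632255554), (0.07700439542531967, 0.0248683150857687), 10.805412292480469)
 tab 165 [ 0.4911 -0.3722  0.0125] rect ((0.49133673310279846, -0.37237241864204407), (0.07376091182231903, 0.025445889681577682), 10.136553764343262)
 tab 160 [ 0.471  -0.1692  0.0124] rect ((0.47040343284606934, -0.16933567821979523), (0.07369803637266159, 0.023093311116099358), 3.492751359939575)
 sq 173 [ 0.5525 -0.2599  0.0127] ((0.55238938331604, -0.25966224
[... 1124 characters left out ...]
  0.0125] rect ((0.4908536970615387, -0.26758861541748047), (0.08059731125831604, 0.029934272170066833), 11.144109725952148)
 tab 406 [ 0.4921 -0.3708  0.0126] rect ((0.4908648133277893, -0.36929452419281006), (0.080741748213768, 0.028072010725736618), 10.027078628540039)
 sq 104 [ 0.534  -0.1783  0.0135] ((0.5338654518127441, -0.17866964638233185), (0.04364815354347229, 0.016794802621006966), 1.6683443784713745)
 sq 328 [ 0.5523 -0.2575  0.0132] ((0.5518431067466736, -0.25758370757102966), (0.04434764385223389, 0.04388231411576271), 10.657610893249512)
 sq 381 [ 0.5532 -0.3606  0.0134] ((0.552665650844574, -0.36027103662490845), (0.04475637152791023, 0.04306519031524658), 8.895511627197266)
```

Both views put the lid top at about z = 0.066. The nose at the stop is at 0.080, so two 10 mm spacers are likely needed; I'll test that. Now I move to above the pedal with the gripper shut.

>>> drive_tool(commands=[{"tx": 0.55,"ty": -0.99,"tz": 0.2,"rz": 0.29,"grip": 1},{"tx": 0.55,"ty": -0.99,"tz": 0.2,"rz": 0.29,"grip": 1},{"tx": 0.55,"ty": -0.99,"tz": 0.2,"rz": 0.29,"grip": 1},{"tx": 0.55,"ty": -0.99,"tz": 0.2,"rz": 0.29,"grip": 1},{"tx": 0.55,"ty": -0.99,"tz": 0.2,"rz": 0.29,"grip": 1},{"tx": 0.55,"ty": -0.99,"tz": 0.2,"rz": 0.29,"grip": 1},{"tx": 0.55,"ty": -0.99,"rz": 0.29,"grip": 1},{"tx": 0.55,"ty": -0.99,"rz": 0.29,"grip": 1},{"tx": 0.55,"ty": -0.99,"rz": 0.29,"grip": 1},{"tx": 0.55,"ty": -0.99,"rz": 0.29,"grip": 1}], grip_force=60)

```text
validation failed for argument at $.co...
```

>>> drive_tool(commands=[{"tx": 0.55,"ty": -0.99,"tz": 0.2,"rx": 0,"ry": 0,"rz": 0.29,"grip": 1},{"tx": 0.55,"ty": -0.99,"tz": 0.2,"rx": 0,"ry": 0,"rz": 0.29,"grip": 1}], grip_force=60)

```text
clock: 1.55
tcp_pos: [0.2553, 0.5934, 0.2392]
orientation: [0.423, 3.113, -0.0]
contact_force: [1.2, -0.1, 0.2]
grip_width: 0.0518
```

>>> drive_tool(commands=[{"tx": 0.55,"ty": -0.99,"tz": 0.2,"rx": 0,"ry": 0,"rz": 0.29,"grip": 1},{"tx": 0.55,"ty": -0.99,"tz": 0.2,"rx": 0,"ry": 0,"rz": 0.29,"grip": 1},{"tx": 0.55,"ty": -0.99,"tz": 0.2,"rx": 0,"ry": 0,"rz": 0.29,"grip": 1},{"tx": 0.55,"ty": -0.99,"tz": 0.2,"rx": 0,"ry": 0,"rz": 0.29,"grip": 1},{"tx": 0.55,"ty": -0.99,"tz": 0,"rx": 0,"ry": 0,"rz": 0.29,"grip": 1},{"tx": 0.55,"ty": -0.99,"tz": 0,"rx": 0,"ry": 0,"rz": 0.29,"grip": 1},{"tx": 0.55,"ty": -0.99,"tz": 0,"rx": 0,"ry": 0,"rz": 0.29,"grip": 1},{"tx": 0.55,"ty": -0.99,"tz": 0,"rx": 0,"ry": 0,"rz": 0.29,"grip": 1},{"tx": 0.55,"ty": -0.99,"tz": 0,"rx": 0,"ry": 0,"rz": 0,"grip": 1},{"tx": 0.55,"ty": -0.99,"tz": 0,"rx": 0,"ry": 0,"rz": 0,"grip": 1}])

```text
clock: 2.8
tcp_pos: [0.3656, 0.3952, 0.2555]
orientation: [-0.082, 3.14, 0.0]
contact_force: [0.5, 0.3, -0.2]
grip_width: -0.0003
```

>>> drive_tool(commands=[{"tx": 0.55,"ty": -0.99,"tz": 0,"rx": 0,"ry": 0,"rz": 0,"grip": 1},{"tx": 0.55,"ty": -0.99,"tz": 0,"rx": 0,"ry": 0,"rz": 0,"grip": 1},{"tx": 0.55,"ty": -0.99,"tz": 0,"rx": 0,"ry": 0,"rz": 0,"grip": 1},{"tx": 0.55,"ty": -0.99,"tz": 0,"rx": 0,"ry": 0,"rz": 0,"grip": 1},{"tx": 0.55,"ty": -0.99,"tz": 0,"rx": 0,"ry": 0,"rz": 0,"grip": 1},{"tx": 0.55,"ty": -0.99,"tz": 0,"rx": 0,"ry": 0,"rz": 0,"grip": 1},{"tx": 0.55,"ty": -0.99,"tz": 0,"rx": 0,"ry": 0,"rz": 0,"grip": 1},{"tx": 0.55,"ty": -0.99,"tz": 0,"rx": 0,"ry": 0,"rz": 0,"grip": 1},{"tx": 0.55,"ty": -0.99,"tz": 0,"rx": 0,"ry": 0,"rz": 0,"grip": 1},{"tx": 0.55,"ty": -0.99,"tz": 0,"rx": 0,"ry": 0,"rz": 0,"grip": 1}])

```text
clock: 4.05
tcp_pos: [0.4756, 0.1972, 0.2555]
orientation: [-0.082, 3.14, 0.0]
contact_force: [-0.5, 0.6, 0.5]
grip_width: 0.0001
```

>>> drive_tool(commands=[{"tx": 0.55,"ty": -0.99,"tz": 0,"rx": 0,"ry": 0,"rz": 0,"grip": 1},{"tx": 0.55,"ty": -0.99,"tz": 0,"rx": 0,"ry": 0,"rz": 0,"grip": 1},{"tx": 0.55,"ty": -0.99,"tz": 0,"rx": 0,"ry": 0,"rz": 0,"grip": 1},{"tx": 0.55,"ty": -0.99,"tz": 0,"rx": 0,"ry": 0,"rz": 0,"grip": 1},{"tx": 0.55,"ty": -0.99,"tz": 0,"rx": 0,"ry": 0,"rz": 0,"grip": 1},{"tx": 0.55,"ty": -0.99,"tz": 0,"rx": 0,"ry": 0,"rz": 0,"grip": 1},{"tx": 0.55,"ty": -0.99,"tz": 0,"rx": 0,"ry": 0,"rz": 0,"grip": 1},{"tx": 0.55,"ty": -0.99,"tz": 0,"rx": 0,"ry": 0,"rz": 0,"grip": 1},{"tx": 0,"ty": 0,"tz": 0,"rx": 0,"ry": 0,"rz": 0,"grip": 1}])

```text
clock: 5.18
tcp_pos: [0.5637, 0.0376, 0.2554]
orientation: [-0.077, 3.14, -0.001]
contact_force: [-0.2, 1.1, -0.4]
grip_width: 0.0002
```

>>> drive_tool(commands=[{"tx": 0.45,"ty": -0.8,"tz": 0,"rx": 0,"ry": 0,"rz": 0,"grip": 1},{"tx": 0.45,"ty": -0.8,"tz": 0,"rx": 0,"ry": 0,"rz": 0,"grip": 1},{"tx": 0.45,"ty": -0.8,"tz": -0.5,"rx": 0,"ry": 0,"rz": 0,"grip": 1},{"tx": 0.45,"ty": -0.8,"tz": -0.75,"rx": 0,"ry": 0,"rz": 0,"grip": 1},{"tx": 0,"ty": 0,"tz": -0.5,"rx": 0,"ry": 0,"rz": 0,"grip": 1},{"tx": 0,"ty": 0,"tz": 0,"rx": 0,"ry": 0,"rz": 0,"grip": 1}])

```text
clock: 5.92
tcp_pos: [0.5985, -0.0241, 0.2194]
orientation: [0.082, -3.138, -0.0]
contact_force: [-0.9, -0.1, -0.2]
grip_width: -0.0003
```

Run:
```python
from h import *
print(status.get_obs()["tcp_pos"],status.get_obs()["contact_force"])
f=eyes.grab_frame("scene"); cv2.imwrite("pics/s2.png",cv2.resize(f["frame"][100:330,200:400],None,fx=2.5,fy=2.5))
```

```text
[ 0.59854876 -0.02410549  0.21938733] [-0.94425081 -0.12056549 -0.22885322]
```

View pics/s2.png

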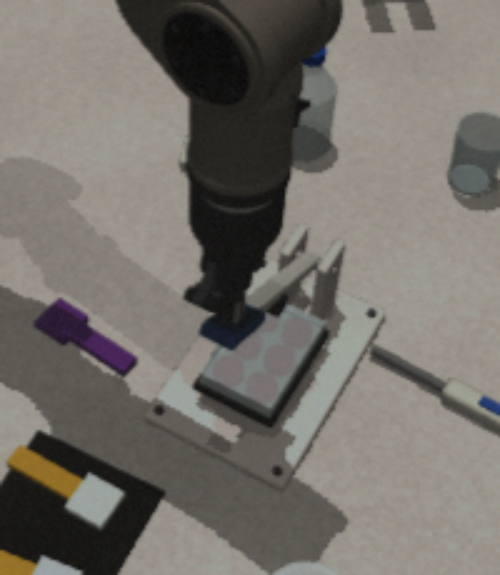

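The shut fingers are over the blue pedal (crop about (232,325)). I press down along its arc.

>>> drive_tool(commands=[{"tx": 0,"ty": -0.2,"tz": -0.75,"rx": 0,"ry": 0,"rz": 0,"grip": 1},{"tx": 0,"ty": -0.3,"tz": -0.75,"rx": 0,"ry": 0,"rz": 0,"grip": 1},{"tx": 0,"ty": -0.3,"tz": -0.75,"rx": 0,"ry": 0,"rz": 0,"grip": 1},{"tx": 0,"ty": -0.2,"tz": -0.75,"rx": 0,"ry": 0,"rz": 0,"grip": 1},{"tx": 0,"ty": -0.1,"tz": -0.75,"rx": 0,"ry": 0,"rz": 0,"grip": 1},{"tx": 0,"ty": -0.1,"tz": -0.75,"rx": 0,"ry": 0,"rz": 0,"grip": 1},{"tx": 0,"ty": 0,"tz": -0.5,"rx": 0,"ry": 0,"rz": 0,"grip": 1},{"tx": 0,"ty": 0,"tz": 0,"rx": 0,"ry": 0,"rz": 0,"grip": 1}])

```text
clock: 6.98
tcp_pos: [0.5981, -0.049, 0.1193]
orientation: [0.081, -3.138, 0.001]
contact_force: [-0.3, -3.1, 5.6]
grip_width: 0.0002
```

>>> drive_tool(commands=[{"tx": 0,"ty": 0,"tz": -0.25,"rx": 0,"ry": 0,"rz": 0,"grip": 1},{"tx": 0,"ty": 0,"tz": -0.15,"rx": 0,"ry": 0,"rz": 0,"grip": 1},{"tx": 0,"ty": 0,"tz": 0,"rx": 0,"ry": 0,"rz": 0,"grip": 1}])

```text
clock: 7.35
tcp_pos: [0.5985, -0.0489, 0.1123]
orientation: [0.081, -3.139, 0.0]
contact_force: [-1.5, -2.7, 5.1]
grip_width: 0.0003
```

>>> drive_tool(commands=[{"tx": 0,"ty": 0,"tz": -0.1,"rx": 0,"ry": 0,"rz": 0,"grip": 1},{"tx": 0,"ty": 0,"tz": -0.1,"rx": 0,"ry": 0,"rz": 0,"grip": 1},{"tx": 0,"ty": 0,"tz": 0,"rx": 0,"ry": 0,"rz": 0,"grip": 1}])

```text
clock: 7.72
tcp_pos: [0.5987, -0.0489, 0.1118]
orientation: [0.081, -3.14, -0.002]
contact_force: [-12.7, -1.9, 34.1]
grip_width: -0.0001
```

The lever is at its stop: TCP z holds at 0.1118 and the force has risen to 34 N. I check the gap here, then release.

Run:
```python
from h import *
f=eyes.grab_frame("scene"); cv2.imwrite("pics/s3.png",cv2.resize(f["frame"][180:330,230:380],None,fx=4,fy=4))
```

```text
(no output)
```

View pics/s3.png

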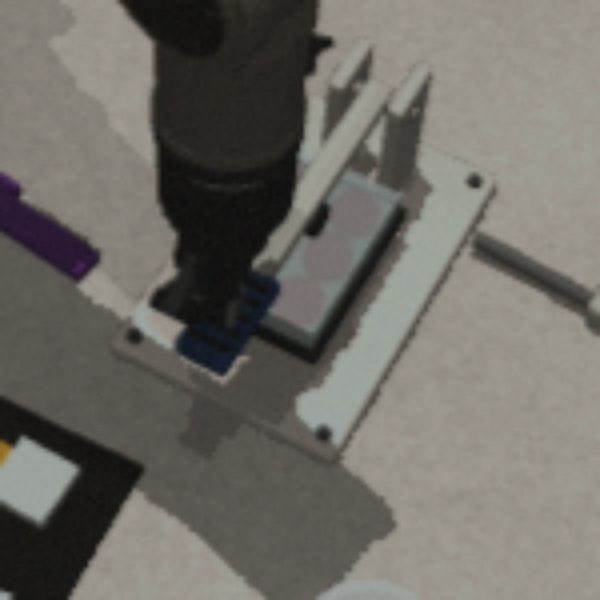

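>>> drive_tool(commands=[{"tx": 0,"ty": 0,"tz": 0.2,"rx": 0,"ry": 0,"rz": 0,"grip": 1},{"tx": 0,"ty": 0.1,"tz": 0.8,"rx": 0,"ry": 0,"rz": 0,"grip": 1},{"tx": 0,"ty": 0.2,"tz": 0.9,"rx": 0,"ry": 0,"rz": 0,"grip": 1},{"tx": 0,"ty": 0.2,"tz": 0.9,"rx": 0,"ry": 0,"rz": 0,"grip": 1},{"tx": 0,"ty": 0.2,"tz": 0.9,"rx": 0,"ry": 0,"rz": 0,"grip": 1},{"tx": 0,"ty": 0.2,"tz": 0.9,"rx": 0,"ry": 0,"rz": 0,"grip": 1},{"tx": 0,"ty": 0.2,"tz": 1,"rx": 0,"ry": 0,"rz": 0,"grip": 1},{"tx": 0,"ty": 0,"tz": 0.9,"rx": 0,"ry": 0,"rz": 0,"grip": 1},{"tx": 0,"ty": 0,"tz": 0,"rx": 0,"ry": 0,"rz": 0,"grip": 1}])

```text
clock: 8.9
tcp_pos: [0.6002, -0.027, 0.2399]
orientation: [-0.081, 3.138, -0.0]
contact_force: [0.1, 0.1, -0.9]
grip_width: -0.0
```

The lever is level and the gripper covers the pedal at the stop. The dark nose (crop about (318,220)) hangs over the middle of the lid without touching it. After the lift the pedal is back up, so I go to the nearest spacer.

>>> drive_tool(commands=[{"tx": -0.96,"ty": -0.9,"tz": 0,"rx": 0,"ry": 0,"rz": 0,"grip": 0},{"tx": -0.96,"ty": -0.9,"tz": 0,"rx": 0,"ry": 0,"rz": 0,"grip": 0},{"tx": -0.96,"ty": -0.9,"tz": 0,"rx": 0,"ry": 0,"rz": 0,"grip": 0},{"tx": -0.96,"ty": -0.9,"tz": 0,"rx": 0,"ry": 0,"rz": 0,"grip": 0},{"tx": -0.96,"ty": -0.9,"tz": -0.9,"rx": 0,"ry": 0,"rz": 0,"grip": 0},{"tx": -0.96,"ty": -0.9,"tz": -0.9,"rx": 0,"ry": 0,"rz": 0,"grip": 0},{"tx": -0.96,"ty": -0.9,"tz": -0.9,"rx": 0,"ry": 0,"rz": 0,"grip": 0},{"tx": -0.96,"ty": -0.9,"tz": -0.9,"rx": 0,"ry": 0,"rz": 0,"grip": 0},{"tx": 0,"ty": 0,"tz": -0.9,"rx": 0,"ry": 0,"rz": 0,"grip": 0},{"tx": 0,"ty": 0,"tz": -0.9,"rx": 0,"ry": 0,"rz": 0,"grip": 0}])

```text
clock: 10.15
tcp_pos: [0.4447, -0.1713, 0.1296]
orientation: [0.08, -3.14, 0.0]
contact_force: [-0.2, -0.2, 0.1]
grip_width: 0.0426
```

>>> drive_tool(commands=[{"tx": 0,"ty": 0,"tz": -0.9,"rx": 0,"ry": 0,"rz": 0,"grip": 0},{"tx": 0,"ty": 0,"tz": -0.9,"rx": 0,"ry": 0,"rz": 0,"grip": 0},{"tx": 0,"ty": 0,"tz": -0.8,"rx": 0,"ry": 0,"rz": 0,"grip": 0},{"tx": 0,"ty": 0,"tz": 0,"rx": 0,"ry": 0,"rz": 0,"grip": 0}])

```text
clock: 10.65
tcp_pos: [0.4445, -0.1705, 0.0773]
orientation: [0.081, -3.138, -0.001]
contact_force: [-0.2, 0.0, 0.0]
grip_width: 0.0425
```

Run:
```python
from h import *
print(status.get_obs()["tcp_pos"],status.get_obs()["contact_force"])
f=eyes.grab_frame("scene"); cv2.imwrite("pics/s4.png",cv2.resize(f["frame"][180:400,110:330],None,fx=2.7,fy=2.7))
f=eyes.grab_frame("top"); cv2.imwrite("pics/t4.png",cv2.resize(f["frame"][160:300,200:430],None,fx=3,fy=3))
```

```text
[ 0.44449478 -0.17054949  0.07725009] [-0.17670829  0.00445885  0.01946627]
```

View pics/s4.png

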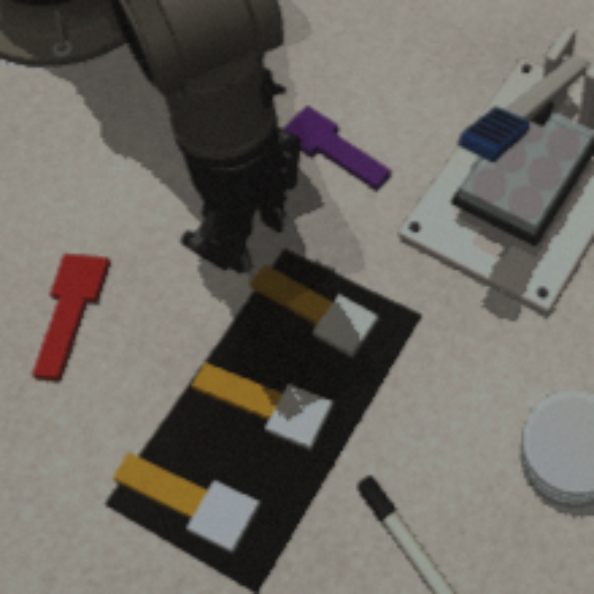

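View pics/t4.png

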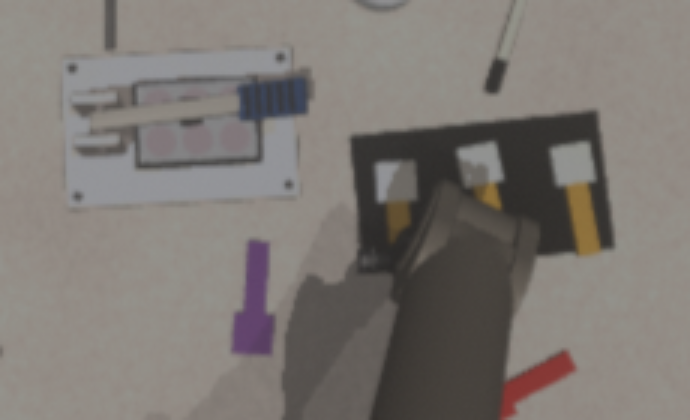

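The fingers straddle the first tab (scene crop about (240,265) against the tab start at (262,278)). I descend and grip.

>>> drive_tool(commands=[{"tx": 0.1,"ty": 0,"tz": -0.8,"rx": 0,"ry": 0,"rz": 0,"grip": 0},{"tx": 0,"ty": 0,"tz": -0.9,"rx": 0,"ry": 0,"rz": 0,"grip": 0},{"tx": 0,"ty": 0,"tz": -0.9,"rx": 0,"ry": 0,"rz": 0,"grip": 0},{"tx": 0,"ty": 0,"tz": -0.6,"rx": 0,"ry": 0,"rz": 0,"grip": 0},{"tx": 0,"ty": 0,"tz": -0.35,"rx": 0,"ry": 0,"rz": 0,"grip": 0},{"tx": 0,"ty": 0,"tz": 0,"rx": 0,"ry": 0,"rz": 0,"grip": 0}])

```text
clock: 11.5
tcp_pos: [0.4475, -0.1706, 0.007]
orientation: [0.082, -3.14, -0.0]
contact_force: [0.9, 0.7, 0.6]
grip_width: 0.0427
```

>>> drive_tool(commands=[{"tx": 0,"ty": 0,"tz": 0,"rx": 0,"ry": 0,"rz": 0,"grip": 1},{"tx": 0,"ty": 0,"tz": 0,"rx": 0,"ry": 0,"rz": 0,"grip": 1},{"tx": 0,"ty": 0,"tz": 0,"rx": 0,"ry": 0,"rz": 0,"grip": 1},{"tx": 0,"ty": 0,"tz": 0,"rx": 0,"ry": 0,"rz": 0,"grip": 1}], grip_force=80)

```text
clock: 12.0
tcp_pos: [0.448, -0.1706, 0.0081]
orientation: [-0.082, 3.139, -0.0]
contact_force: [-1.7, 0.1, 6.4]
grip_width: 0.0206
```

>>> drive_tool(commands=[{"tx": 0,"ty": 0,"tz": 0,"rx": 0,"ry": 0,"rz": 0,"grip": 1},{"tx": 0,"ty": 0,"tz": 0,"rx": 0,"ry": 0,"rz": 0,"grip": 1}])

```text
clock: 12.25
tcp_pos: [0.448, -0.1706, 0.0081]
orientation: [-0.082, 3.139, -0.0]
contact_force: [-1.2, 0.7, 5.5]
grip_width: 0.021
```

Run:
```python
from h import *
f=eyes.grab_frame("scene"); cv2.imwrite("pics/s5.png",cv2.resize(f["frame"][220:370,150:300],None,fx=4,fy=4))
```

```text
(no output)
```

View pics/s5.png

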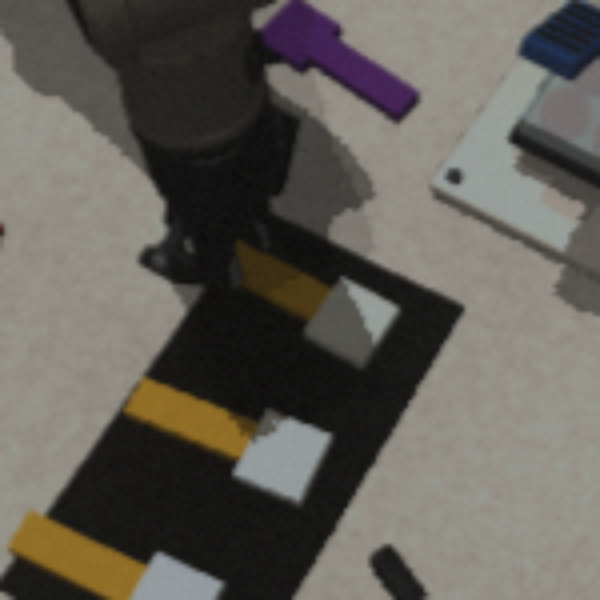

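The grip reads 21 mm on a 24 mm tab, with some upward force, so the hold may be at the tips only. I regrip a little lower.

>>> drive_tool(commands=[{"tx": 0,"ty": 0,"tz": 0,"rx": 0,"ry": 0,"rz": 0,"grip": 0},{"tx": 0,"ty": 0,"tz": 0,"rx": 0,"ry": 0,"rz": 0,"grip": 0},{"tx": 0,"ty": 0,"tz": -0.15,"rx": 0,"ry": 0,"rz": 0,"grip": 0},{"tx": 0,"ty": 0,"tz": 0,"rx": 0,"ry": 0,"rz": 0,"grip": 0}])

```text
clock: 12.8
tcp_pos: [0.4474, -0.1705, 0.004]
orientation: [0.082, -3.14, -0.0]
contact_force: [0.9, 1.3, 0.4]
grip_width: 0.0425
```

>>> drive_tool(commands=[{"tx": 0,"ty": 0,"tz": 0,"rx": 0,"ry": 0,"rz": 0,"grip": 1},{"tx": 0,"ty": 0,"tz": 0,"rx": 0,"ry": 0,"rz": 0,"grip": 1},{"tx": 0,"ty": 0,"tz": 0,"rx": 0,"ry": 0,"rz": 0,"grip": 1},{"tx": 0,"ty": 0,"tz": 0,"rx": 0,"ry": 0,"rz": 0,"grip": 1}], grip_force=50)

```text
clock: 13.3
tcp_pos: [0.4476, -0.1706, 0.0045]
orientation: [-0.082, 3.14, 0.0]
contact_force: [-1.9, 0.7, 5.1]
grip_width: 0.0227
```

>>> drive_tool(commands=[{"tx": 0,"ty": 0,"tz": 0.2,"rx": 0,"ry": 0,"rz": 0,"grip": 1},{"tx": 0,"ty": 0,"tz": 0.4,"rx": 0,"ry": 0,"rz": 0,"grip": 1},{"tx": 0,"ty": 0,"tz": 0.7,"rx": 0,"ry": 0,"rz": 0,"grip": 1},{"tx": 0,"ty": 0,"tz": 0.7,"rx": 0,"ry": 0,"rz": 0,"grip": 1},{"tx": 0,"ty": 0,"tz": 0,"rx": 0,"ry": 0,"rz": 0,"grip": 1}])

```text
clock: 13.92
tcp_pos: [0.4487, -0.1708, 0.0458]
orientation: [-0.082, 3.138, -0.001]
contact_force: [1.1, -0.0, -2.1]
grip_width: 0.0223
```

```bash
cat > sq.py <<'E'
from h import *
def look(tag,box,zmin,zmax):
    f=eyes.grab_frame("scene"); c=cloud(f); hsv=cv2.cvtColor(f["frame"],cv2.COLOR_BGR2HSV); V=hsv[...,2];S=hsv[...,1].astype(int);H=hsv[...,0]
    cv2.imwrite(f"pics/{tag}.png",cv2.resize(f["frame"][180:400,110:370],None,fx=3,fy=2.7))
    x,y,z=c[...,0],c[...,1],c[...,2]
    inb=(x>box[0])&(x<box[1])&(y>box[2])&(y<box[3])&(z>zmin)&(z<zmax)
    for nm,m in(("tab",inb&(H>8)&(H<32)&(S>110)),("sq",inb&(S<70)&(V>45))):
        nl,lab,st,ce=cv2.connectedComponentsWithStats(m.astype(np.uint8))
        for i in range(1,nl):
            if st[i,4]<60: continue
            p=c[lab==i]; q=p-p.mean(0); A=np.c_[q[:,:2],np.ones(len(q))]; s=np.linalg.lstsq(A,q[:,2],rcond=None)[0]
            print(nm,st[i,4],p.mean(0).round(4),"slope",s[:2].round(3),"rect",cv2.minAreaRect(p[:,:2].astype(np.float32)))
    o=status.get_obs(); print(o["clock"],o["tcp_pos"].round(4),o["contact_force"].round(1),o["grip_width"])
E
python3 -c "
from sq import *
look('s6',(.43,.6,-.23,-.12),.02,.08)"
```

```text
tab 258 [ 0.48   -0.1689  0.0538] slope [-0.007  0.096] rect ((0.47532540559768677, -0.16899463534355164), (0.07390294224023819, 0.025364868342876434), 2.594036102294922)
sq 333 [ 0.5358 -0.1664  0.0537] slope [-0.027  0.02 ] rect ((0.5346831679344177, -0.16520647704601288), (0.04467106983065605, 0.046195998787879944), 4.3614301681518555)
13.975 [ 0.4482 -0.1706  0.0451] [-0.1 -0.1 -0.9] 0.02247716450487074
```

View pics/s6.png

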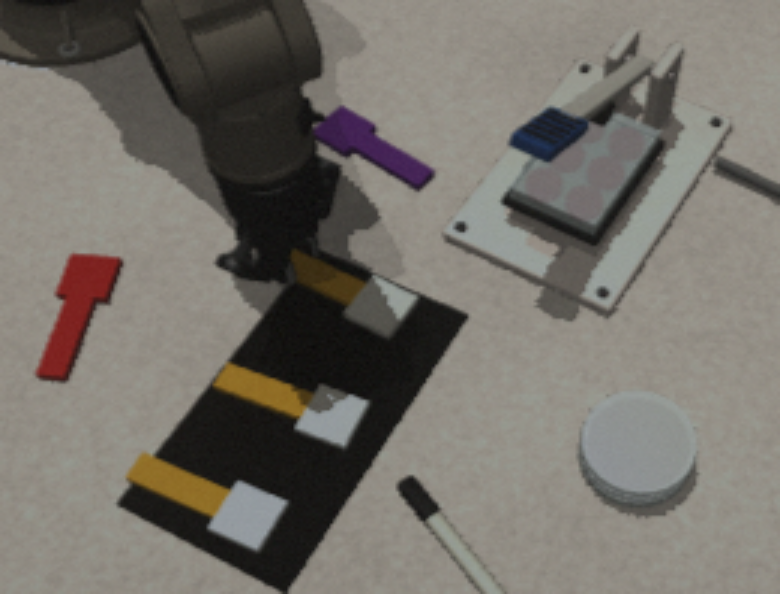

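Run:
```python
import numpy as np,cv2
d=np.load("c0.npz")
yaw=np.radians(3.1); u=np.array([np.cos(yaw),np.sin(yaw)]); v=np.array([-np.sin(yaw),np.cos(yaw)])
for n in("top","scene"):
    c=d["c"+n]; x,y,z=c[...,0],c[...,1],c[...,2]
    m=(x>.53)&(x<.66)&(y>-.04)&(y<.125)&(z>.06)&(z<.075)
    p=c[m]; P=(p[:,:2]-[.595,.052])@np.c_[u,v]
    print(n,len(p),np.percentile(P,[.5,2,98,99.5],axis=0).round(4).tolist())
    w=np.abs(P[:,0])<.03
    e=(P[:,1]<-.035)&w
    print(np.median(p[e,2]), np.median(p[w,2]),e.sum())
```

```text
top 689 [[-0.0413, -0.0611], [-0.0404, -0.0581], [0.0429, 0.062], [0.0435, 0.0642]]
0.06573017755084587 0.06585061785697377 77
scene 1091 [[-0.0422, -0.0604], [-0.0391, -0.0593], [0.0417, 0.0634], [0.0423, 0.0669]]
0.06686356677077132 0.06696041725971946 216
```

>>> drive_tool(commands=[{"tx": 0.25,"ty": 0.5,"tz": 0.85,"rx": 0,"ry": 0,"rz": 0,"grip": 1},{"tx": 0.25,"ty": 0.95,"tz": 0.85,"rx": 0,"ry": 0,"rz": 0,"grip": 1},{"tx": 0.25,"ty": 0.95,"tz": 0.85,"rx": 0,"ry": 0,"rz": 0,"grip": 1},{"tx": 0.25,"ty": 0.95,"tz": 0,"rx": 0,"ry": 0,"rz": 0,"grip": 1},{"tx": 0.25,"ty": 0.95,"tz": 0,"rx": 0,"ry": 0,"rz": 0,"grip": 1},{"tx": 0.25,"ty": 0.95,"tz": 0,"rx": 0,"ry": 0,"rz": 0,"grip": 1},{"tx": 0.25,"ty": 0.95,"tz": 0,"rx": 0,"ry": 0,"rz": 0,"grip": 1},{"tx": 0.25,"ty": 0.95,"tz": 0,"rx": 0,"ry": 0,"rz": 0,"grip": 1},{"tx": 0.25,"ty": 0.95,"tz": 0,"rx": 0,"ry": 0,"rz": 0,"grip": 1},{"tx": 0.25,"ty": 0.95,"tz": 0,"rx": 0,"ry": 0,"rz": 0,"grip": 1}])

```text
clock: 15.22
tcp_pos: [0.4973, 0.0111, 0.0949]
orientation: [0.082, -3.14, 0.0]
contact_force: [-0.1, -0.4, -0.4]
grip_width: 0.0223
```

>>> drive_tool(commands=[{"tx": 0.25,"ty": 0.95,"tz": 0,"rx": 0,"ry": 0,"rz": 0,"grip": 1},{"tx": 0.25,"ty": 0.9,"tz": 0,"rx": 0,"ry": 0,"rz": 0,"grip": 1},{"tx": 0,"ty": 0,"tz": -0.5,"rx": 0,"ry": 0,"rz": 0,"grip": 1},{"tx": 0,"ty": 0,"tz": -0.3,"rx": 0,"ry": 0,"rz": 0,"grip": 1},{"tx": 0,"ty": 0,"tz": 0,"rx": 0,"ry": 0,"rz": 0,"grip": 1}])

```text
clock: 15.85
tcp_pos: [0.5067, 0.0463, 0.0785]
orientation: [0.079, -3.139, 0.001]
contact_force: [0.1, -0.2, -0.3]
grip_width: 0.0226
```

```bash
python3 -c "
from sq import *
look('s7',(.47,.65,-.0,.11),.074,.105)"
```

```text
tab 65 [0.5216 0.0478 0.0865] slope [0.043 0.085] rect ((0.5197997093200684, 0.04698675870895386), (0.02503269538283348, 0.025773262605071068), 85.63886260986328)
sq 220 [0.5985 0.0483 0.0855] slope [-0.05   0.058] rect ((0.595090925693512, 0.05279861390590668), (0.03900890797376633, 0.047643084079027176), 2.7736029624938965)
15.9 [0.5071 0.0464 0.0789] [0.3 0.2 0.1] 0.02225016351417467
```

View pics/s7.png

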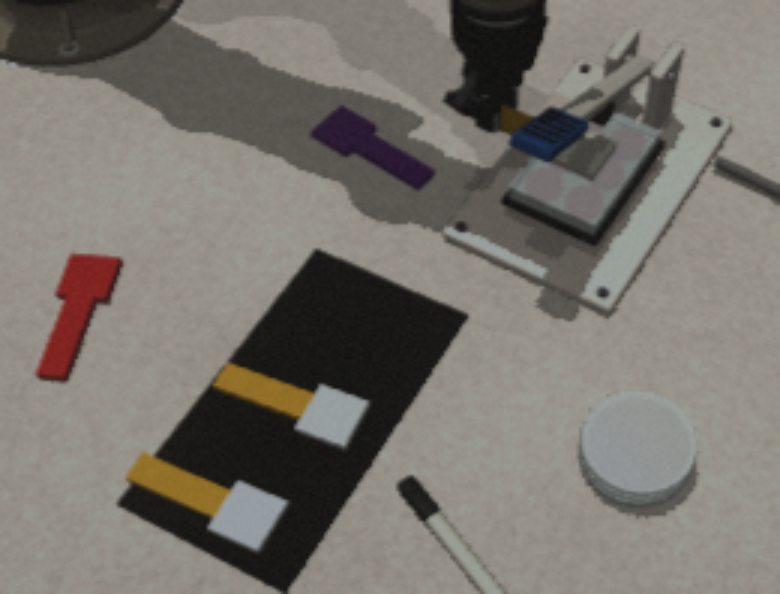

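The spacer hangs over the lid centre (crop about (590,150)), with its bottom about 10 mm above the lid. I lower it and watch the force.

>>> drive_tool(commands=[{"tx": 0,"ty": 0.1,"tz": -0.25,"rx": 0,"ry": 0,"rz": 0,"grip": 1},{"tx": 0,"ty": 0,"tz": -0.2,"rx": 0,"ry": 0,"rz": 0,"grip": 1},{"tx": 0,"ty": 0,"tz": 0,"rx": 0,"ry": 0,"rz": 0,"grip": 1}])

```text
clock: 16.27
tcp_pos: [0.5074, 0.0494, 0.07]
orientation: [0.082, -3.14, 0.0]
contact_force: [0.1, -0.5, -1.0]
grip_width: 0.0226
```

>>> drive_tool(commands=[{"tx": 0,"ty": 0,"tz": -0.1,"rx": 0,"ry": 0,"rz": 0,"grip": 1},{"tx": 0,"ty": 0,"tz": 0,"rx": 0,"ry": 0,"rz": 0,"grip": 1}])

```text
clock: 16.52
tcp_pos: [0.5078, 0.0494, 0.0685]
orientation: [-0.082, 3.14, 0.0]
contact_force: [-2.2, -0.5, 1.3]
grip_width: 0.0225
```

>>> drive_tool(commands=[{"tx": 0,"ty": 0,"tz": -0.06,"rx": 0,"ry": 0,"rz": 0,"grip": 1},{"tx": 0,"ty": 0,"tz": 0,"rx": 0,"ry": 0,"rz": 0,"grip": 1}])

```text
clock: 16.77
tcp_pos: [0.5077, 0.0494, 0.0675]
orientation: [-0.082, 3.14, 0.0]
contact_force: [-2.5, -0.4, 6.5]
grip_width: 0.0223
```

>>> drive_tool(commands=[{"tx": 0,"ty": 0,"tz": 0,"rx": 0,"ry": 0,"rz": 0,"grip": 0.3},{"tx": 0,"ty": 0,"tz": 0,"rx": 0,"ry": 0,"rz": 0,"grip": 0},{"tx": 0,"ty": 0,"tz": 0,"rx": 0,"ry": 0,"rz": 0,"grip": 0},{"tx": 0,"ty": 0,"tz": 0.2,"rx": 0,"ry": 0,"rz": 0,"grip": 0},{"tx": -0.2,"ty": 0,"tz": 0.9,"rx": 0,"ry": 0,"rz": 0,"grip": 0},{"tx": -0.4,"ty": 0,"tz": 0.9,"rx": 0,"ry": 0,"rz": 0,"grip": 0},{"tx": 0,"ty": 0,"tz": 0,"rx": 0,"ry": 0,"rz": 0,"grip": 0}])

```text
clock: 17.65
tcp_pos: [0.4963, 0.0497, 0.109]
orientation: [-0.082, 3.137, 0.002]
contact_force: [0.0, -0.4, -0.1]
grip_width: 0.0428
```

```bash
python3 -c "
from sq import *
look('s8',(.47,.65,-.0,.11),.070,.1)
f=eyes.grab_frame('top');c=cloud(f);cv2.imwrite('pics/t8.png',cv2.resize(f['frame'][160:280,200:420],None,fx=3.5,fy=3.5))
"
```

```text
tab 108 [0.5109 0.0479 0.0768] slope [-0.009  0.089] rect ((0.5116424560546875, 0.04939904063940048), (0.037516023963689804, 0.02602541260421276), 5.083954811096191)
sq 231 [0.597  0.0518 0.0768] slope [-0.014  0.028] rect ((0.5938020944595337, 0.05449209734797478), (0.04375448450446129, 0.04598364233970642), 3.1700637340545654)
17.7 [0.4961 0.0497 0.1082] [ 0.1 -1.7 -0.4] 0.04266113201571588
```

View pics/s8.png

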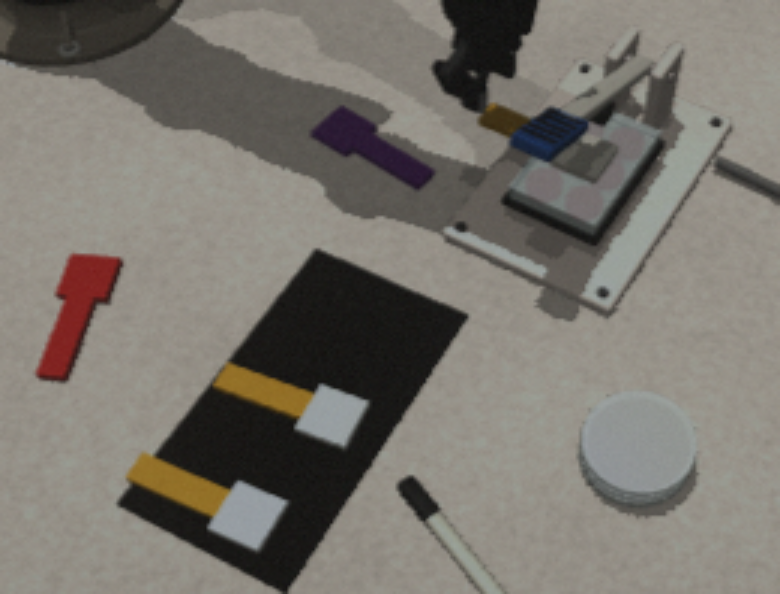

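View pics/t8.png

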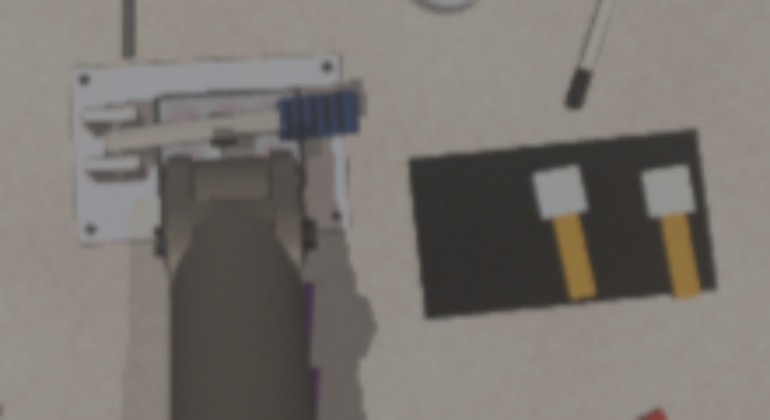

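The first spacer lies flat, centred near (0.594, 0.054), with its top at about 0.0765. That leaves the nose about 3.5 mm short at its stop, so a second spacer is needed. I fetch the middle one.

>>> drive_tool(commands=[{"tx": -0.1,"ty": -0.4,"tz": 0.5,"rx": 0,"ry": 0,"rz": 0,"grip": 0},{"tx": -0.1,"ty": -0.95,"tz": 0,"rx": 0,"ry": 0,"rz": 0,"grip": 0},{"tx": -0.1,"ty": -1,"tz": 0,"rx": 0,"ry": 0,"rz": 0.2,"grip": 0},{"tx": -0.1,"ty": -1,"tz": 0,"rx": 0,"ry": 0,"rz": 0.2,"grip": 0},{"tx": -0.1,"ty": -1,"tz": 0,"rx": 0,"ry": 0,"rz": 0.2,"grip": 0},{"tx": -0.1,"ty": -1,"tz": 0,"rx": 0,"ry": 0,"rz": 0.2,"grip": 0},{"tx": -0.1,"ty": -1,"tz": 0,"rx": 0,"ry": 0,"rz": 0.25,"grip": 0},{"tx": -0.1,"ty": -1,"tz": 0,"rx": 0,"ry": 0,"rz": 0,"grip": 0},{"tx": -0.1,"ty": -1,"tz": 0,"rx": 0,"ry": 0,"rz": 0,"grip": 0},{"tx": -0.1,"ty": -1,"tz": 0,"rx": 0,"ry": 0,"rz": 0,"grip": 0}])

```text
clock: 19.0
tcp_pos: [0.4752, -0.1389, 0.1172]
orientation: [0.311, -3.126, 0.0]
contact_force: [0.5, 0.1, 0.1]
grip_width: 0.0429
```

>>> drive_tool(commands=[{"tx": -0.1,"ty": -1,"tz": 0,"rx": 0,"ry": 0,"rz": 0,"grip": 0},{"tx": -0.1,"ty": -1,"tz": 0,"rx": 0,"ry": 0,"rz": 0,"grip": 0},{"tx": -0.1,"ty": -1,"tz": 0,"rx": 0,"ry": 0,"rz": 0,"grip": 0},{"tx": -0.1,"ty": -1,"tz": -0.4,"rx": 0,"ry": 0,"rz": 0,"grip": 0},{"tx": -0.1,"ty": -1,"tz": -0.8,"rx": 0,"ry": 0,"rz": 0,"grip": 0},{"tx": 0,"ty": -1,"tz": -0.9,"rx": 0,"ry": 0,"rz": 0,"grip": 0},{"tx": 0,"ty": -1,"tz": -0.9,"rx": 0,"ry": 0,"rz": 0,"grip": 0},{"tx": 0,"ty": 0,"tz": 0,"rx": 0,"ry": 0,"rz": 0,"grip": 0}])

```text
clock: 20.0
tcp_pos: [0.4639, -0.2793, 0.0562]
orientation: [0.306, -3.124, -0.0]
contact_force: [0.2, 0.1, -0.3]
grip_width: 0.0426
```

>>> drive_tool(commands=[{"tx": 0.1,"ty": 0.15,"tz": -0.7,"rx": 0,"ry": 0,"rz": 0,"grip": 0},{"tx": 0,"ty": 0,"tz": -0.8,"rx": 0,"ry": 0,"rz": 0,"grip": 0},{"tx": 0,"ty": 0,"tz": -0.7,"rx": 0,"ry": 0,"rz": 0,"grip": 0},{"tx": 0,"ty": 0,"tz": -0.4,"rx": 0,"ry": 0,"rz": 0,"grip": 0},{"tx": 0,"ty": 0,"tz": 0,"rx": 0,"ry": 0,"rz": 0,"grip": 0}])

```text
clock: 20.62
tcp_pos: [0.4671, -0.2743, 0.0044]
orientation: [0.311, -3.125, -0.001]
contact_force: [0.9, 0.2, -0.5]
grip_width: 0.043
```

>>> drive_tool(commands=[{"tx": 0,"ty": 0,"tz": 0,"rx": 0,"ry": 0,"rz": 0,"grip": 1},{"tx": 0,"ty": 0,"tz": 0,"rx": 0,"ry": 0,"rz": 0,"grip": 1},{"tx": 0,"ty": 0,"tz": 0,"rx": 0,"ry": 0,"rz": 0,"grip": 1},{"tx": 0,"ty": 0,"tz": 0,"rx": 0,"ry": 0,"rz": 0,"grip": 1}])

```text
clock: 21.12
tcp_pos: [0.4679, -0.2748, 0.0057]
orientation: [-0.311, 3.125, -0.001]
contact_force: [-1.7, 1.1, 6.4]
grip_width: 0.0226
```

>>> drive_tool(commands=[{"tx": 0,"ty": 0,"tz": 0.2,"rx": 0,"ry": 0,"rz": 0,"grip": 1},{"tx": 0,"ty": 0,"tz": 0.5,"rx": 0,"ry": 0,"rz": 0,"grip": 1},{"tx": 0,"ty": 0,"tz": 0.9,"rx": 0,"ry": 0,"rz": 0,"grip": 1},{"tx": 0,"ty": 0,"tz": 0.9,"rx": 0,"ry": 0,"rz": 0,"grip": 1},{"tx": 0,"ty": 0,"tz": 0,"rx": 0,"ry": 0,"rz": 0,"grip": 1}])

```text
clock: 21.75
tcp_pos: [0.469, -0.2752, 0.0572]
orientation: [-0.311, 3.123, -0.003]
contact_force: [1.1, -0.3, -1.6]
grip_width: 0.0221
```

```bash
python3 -c "
from sq import *
look('s9',(.43,.62,-.32,-.2),.03,.1)"
```

```text
tab 304 [ 0.5    -0.2689  0.0643] slope [-0.026  0.101] rect ((0.4972704350948334, -0.2692582309246063), (0.07110849022865295, 0.025373991578817368), 12.598015785217285)
sq 381 [ 0.5544 -0.2586  0.064 ] slope [-0.03   0.006] rect ((0.5532660484313965, -0.2578131854534149), (0.04351479560136795, 0.0450877845287323), 10.797256469726562)
21.8 [ 0.4683 -0.2747  0.0562] [-0.4  0.2 -1.7] 0.022296026381975604
```

View pics/s9.png

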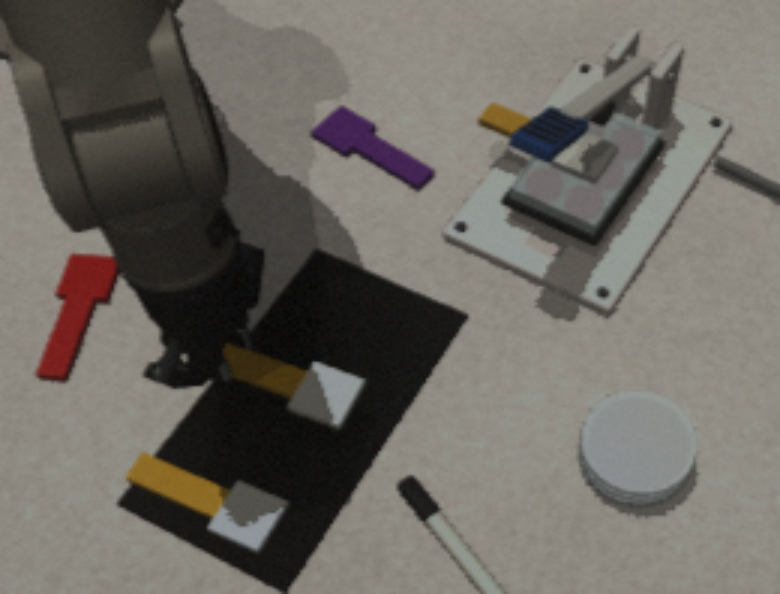

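>>> drive_tool(commands=[{"tx": 0.1,"ty": 0.5,"tz": 0.8,"rx": 0,"ry": 0,"rz": 0,"grip": 1},{"tx": 0.1,"ty": 0.95,"tz": 0.8,"rx": 0,"ry": 0,"rz": -0.2,"grip": 1},{"tx": 0.1,"ty": 0.95,"tz": 0.6,"rx": 0,"ry": 0,"rz": -0.2,"grip": 1},{"tx": 0.1,"ty": 0.95,"tz": 0,"rx": 0,"ry": 0,"rz": -0.2,"grip": 1},{"tx": 0.1,"ty": 0.95,"tz": 0,"rx": 0,"ry": 0,"rz": -0.2,"grip": 1},{"tx": 0.1,"ty": 0.95,"tz": 0,"rx": 0,"ry": 0,"rz": -0.25,"grip": 1},{"tx": 0.1,"ty": 0.95,"tz": 0,"rx": 0,"ry": 0,"rz": 0,"grip": 1},{"tx": 0.1,"ty": 0.95,"tz": 0,"rx": 0,"ry": 0,"rz": 0,"grip": 1},{"tx": 0.1,"ty": 0.95,"tz": 0,"rx": 0,"ry": 0,"rz": 0,"grip": 1},{"tx": 0.1,"ty": 0.95,"tz": 0,"rx": 0,"ry": 0,"rz": 0,"grip": 1}])

```text
clock: 23.05
tcp_pos: [0.4874, -0.0921, 0.0994]
orientation: [0.083, -3.14, -0.001]
contact_force: [-0.1, 0.3, -0.9]
grip_width: 0.0223
```

>>> drive_tool(commands=[{"tx": 0.15,"ty": 0.95,"tz": 0,"rx": 0,"ry": 0,"rz": 0,"grip": 1},{"tx": 0.15,"ty": 0.95,"tz": 0,"rx": 0,"ry": 0,"rz": 0,"grip": 1},{"tx": 0.15,"ty": 0.95,"tz": 0,"rx": 0,"ry": 0,"rz": 0,"grip": 1},{"tx": 0.15,"ty": 0.95,"tz": 0,"rx": 0,"ry": 0,"rz": 0,"grip": 1},{"tx": 0.15,"ty": 0.95,"tz": 0,"rx": 0,"ry": 0,"rz": 0,"grip": 1},{"tx": 0.15,"ty": 0.95,"tz": 0,"rx": 0,"ry": 0,"rz": 0,"grip": 1},{"tx": 0.05,"ty": 0.5,"tz": 0,"rx": 0,"ry": 0,"rz": 0,"grip": 1},{"tx": 0,"ty": 0,"tz": 0,"rx": 0,"ry": 0,"rz": 0,"grip": 1}])

```text
clock: 24.05
tcp_pos: [0.5064, 0.0313, 0.0992]
orientation: [0.084, -3.14, -0.0]
contact_force: [-0.2, -0.6, -0.4]
grip_width: 0.0221
```

```bash
python3 -c "
from sq import *
print(status.get_obs()['orientation'])
look('s10',(.47,.65,-.0,.11),.09,.12)"
```

```text
[ 8.43613141e-02 -3.14019081e+00 -2.46954486e-04]
tab 93 [0.5257 0.0319 0.1058] slope [-0.011  0.074] rect ((0.525802731513977, 0.031959667801856995), (0.03651862218976021, 0.025094686076045036), 6.35080099105835)
sq 196 [0.6006 0.0324 0.1046] slope [0.005 0.056] rect ((0.5942949652671814, 0.03667563945055008), (0.04926829785108566, 0.04310391843318939), 87.26420593261719)
24.1 [0.5064 0.0304 0.0992] [ 0.2 -0.9 -0.7] 0.022340189016341612
```

View pics/s10.png

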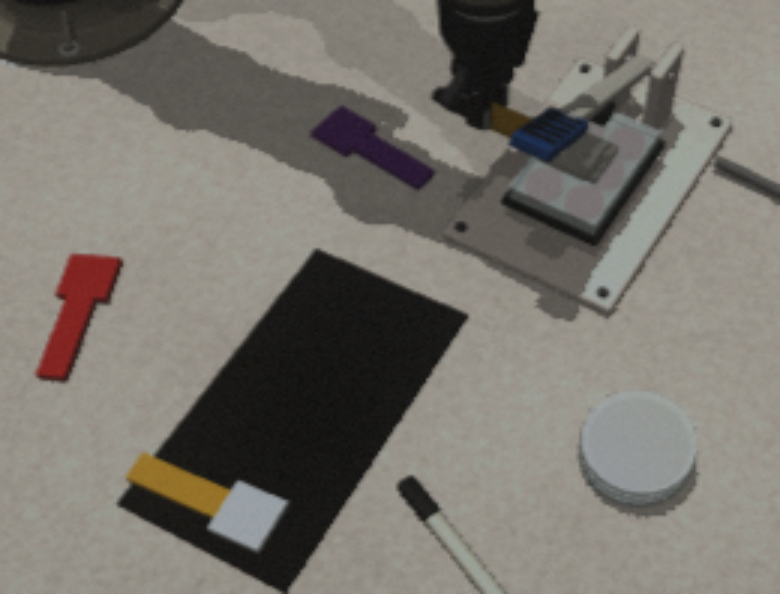

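The second spacer is held flat, with its square near (0.594, 0.036). It needs another 17 mm in y, then I lower it.

>>> drive_tool(commands=[{"tx": 0,"ty": 0.5,"tz": 0,"rx": 0,"ry": 0,"rz": 0,"grip": 1},{"tx": 0,"ty": 0.4,"tz": 0,"rx": 0,"ry": 0,"rz": 0,"grip": 1},{"tx": 0,"ty": 0,"tz": -0.4,"rx": 0,"ry": 0,"rz": 0,"grip": 1},{"tx": 0,"ty": 0,"tz": -0.3,"rx": 0,"ry": 0,"rz": 0,"grip": 1},{"tx": 0,"ty": 0,"tz": -0.2,"rx": 0,"ry": 0,"rz": 0,"grip": 1},{"tx": 0,"ty": 0,"tz": 0,"rx": 0,"ry": 0,"rz": 0,"grip": 1}])

```text
clock: 24.85
tcp_pos: [0.5064, 0.0481, 0.0807]
orientation: [0.081, -3.14, 0.001]
contact_force: [-0.1, -0.7, -0.4]
grip_width: 0.022
```

>>> drive_tool(commands=[{"tx": 0,"ty": 0,"tz": -0.1,"rx": 0,"ry": 0,"rz": 0,"grip": 1},{"tx": 0,"ty": 0,"tz": 0,"rx": 0,"ry": 0,"rz": 0,"grip": 1}])

```text
clock: 25.1
tcp_pos: [0.5067, 0.0482, 0.0794]
orientation: [-0.081, 3.14, 0.0]
contact_force: [-2.6, -1.8, 3.6]
grip_width: 0.022
```

>>> drive_tool(commands=[{"tx": 0,"ty": 0,"tz": -0.05,"rx": 0,"ry": 0,"rz": 0,"grip": 1},{"tx": 0,"ty": 0,"tz": 0,"rx": 0,"ry": 0,"rz": 0,"grip": 1},{"tx": 0,"ty": 0,"tz": 0,"rx": 0,"ry": 0,"rz": 0,"grip": 0.3},{"tx": 0,"ty": 0,"tz": 0,"rx": 0,"ry": 0,"rz": 0,"grip": 0.1},{"tx": 0,"ty": 0,"tz": 0,"rx": 0,"ry": 0,"rz": 0,"grip": 0.1},{"tx": 0,"ty": 0,"tz": 0.2,"rx": 0,"ry": 0,"rz": 0,"grip": 0.1},{"tx": -0.2,"ty": 0,"tz": 0.9,"rx": 0,"ry": 0,"rz": 0,"grip": 0.1},{"tx": -0.8,"ty": -0.3,"tz": 0.9,"rx": 0,"ry": 0,"rz": 0,"grip": 0.1},{"tx": -0.9,"ty": -0.9,"tz": 0.9,"rx": 0,"ry": 0,"rz": 0,"grip": 0.1},{"tx": 0,"ty": -0.9,"tz": 0.9,"rx": 0,"ry": 0,"rz": 0,"grip": 1}])

```text
clock: 26.35
tcp_pos: [0.4672, 0.006, 0.1556]
orientation: [0.082, -3.14, -0.001]
contact_force: [0.9, 0.6, -0.4]
grip_width: 0.0214
```

```bash
python3 -c "
from sq import *
look('s11',(.47,.65,-.0,.11),.08,.12)
f=eyes.grab_frame('top');cv2.imwrite('pics/t11.png',cv2.resize(f['frame'][160:280,200:420],None,fx=3.5,fy=3.5))
"
```

```text
tab 134 [0.5138 0.0475 0.0867] slope [0.021 0.04 ] rect ((0.513947606086731, 0.04807673394680023), (0.044594332575798035, 0.02650473825633526), 1.8092055320739746)
sq 210 [0.5984 0.0502 0.0865] slope [-0.026  0.047] rect ((0.5957512259483337, 0.05351359769701958), (0.038217101246118546, 0.04743560031056404), 0.8306383490562439)
26.4 [0.4692 0.0034 0.1578] [ 0.3 -2.7  1.3] 0.01401776879336823
```

View pics/s11.png

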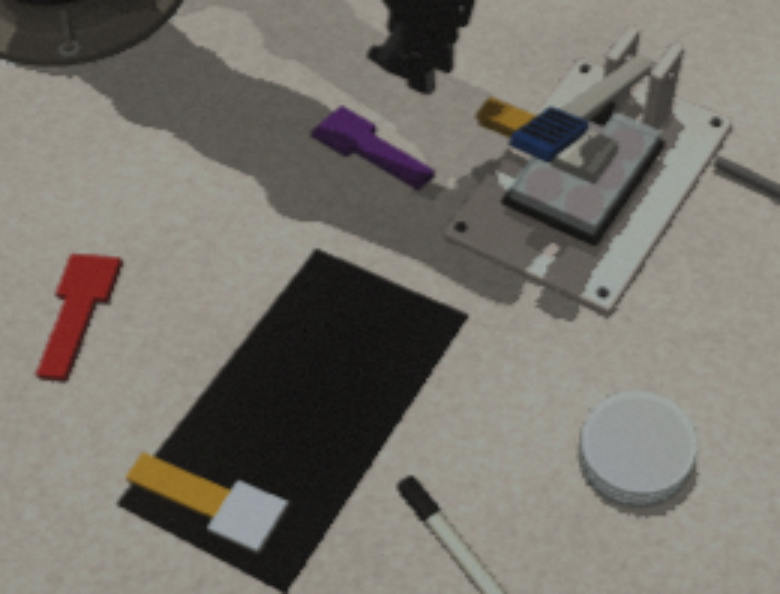

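View pics/t11.png

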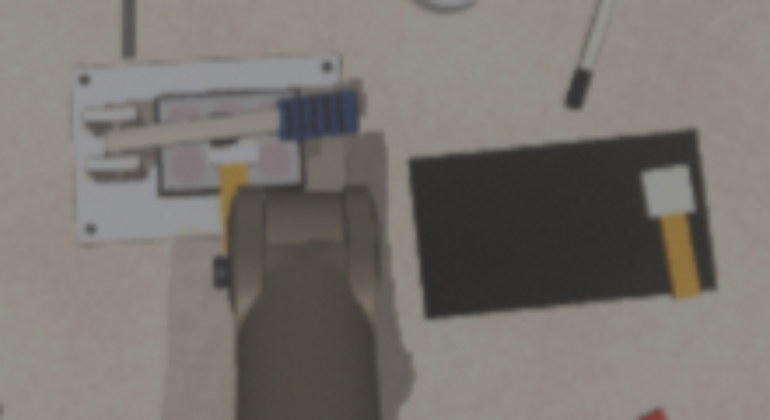

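Both spacers are stacked with their tabs together: the top is at 0.0865, centred near (0.595, 0.053), with tilt of at most 0.03. I go to the pedal.

>>> drive_tool(commands=[{"tx": 0,"ty": 0,"tz": 0.9,"rx": 0,"ry": 0,"rz": 0,"grip": 1},{"tx": 0,"ty": 0,"tz": 0.9,"rx": 0,"ry": 0,"rz": 0,"grip": 1},{"tx": 0,"ty": 0,"tz": 0.9,"rx": 0,"ry": 0,"rz": 0,"grip": 1},{"tx": 0,"ty": -0.2,"tz": 0.9,"rx": 0,"ry": 0,"rz": 0,"grip": 1},{"tx": 0.5,"ty": -0.2,"tz": 0.9,"rx": 0,"ry": 0,"rz": 0,"grip": 1},{"tx": 1,"ty": -0.2,"tz": 0,"rx": 0,"ry": 0,"rz": 0,"grip": 1},{"tx": 1,"ty": -0.2,"tz": 0,"rx": 0,"ry": 0,"rz": 0,"grip": 1},{"tx": 1,"ty": -0.2,"tz": 0,"rx": 0,"ry": 0,"rz": 0,"grip": 1},{"tx": 1,"ty": -0.2,"tz": 0,"rx": 0,"ry": 0,"rz": 0,"grip": 1},{"tx": 1,"ty": -0.2,"tz": 0,"rx": 0,"ry": 0,"rz": 0,"grip": 1}])

```text
clock: 27.7
tcp_pos: [0.5792, -0.0206, 0.2438]
orientation: [0.083, -3.14, -0.001]
contact_force: [-0.2, -0.1, 1.1]
grip_width: 0.0001
```

>>> drive_tool(commands=[{"tx": 1,"ty": 0,"tz": 0,"rx": 0,"ry": 0,"rz": 0,"grip": 1},{"tx": 0,"ty": 0,"tz": 0,"rx": 0,"ry": 0,"rz": 0,"grip": 1}])

```text
clock: 27.95
tcp_pos: [0.5994, -0.0205, 0.2436]
orientation: [0.083, -3.14, 0.0]
contact_force: [-0.3, 0.7, 0.1]
grip_width: -0.0
```

Now I press along the same arc to z of about 0.137, then in small steps.

>>> drive_tool(commands=[{"tx": 0,"ty": -0.1,"tz": -0.9,"rx": 0,"ry": 0,"rz": 0,"grip": 1},{"tx": 0,"ty": -0.2,"tz": -0.8,"rx": 0,"ry": 0,"rz": 0,"grip": 1},{"tx": 0,"ty": -0.3,"tz": -0.8,"rx": 0,"ry": 0,"rz": 0,"grip": 1},{"tx": 0,"ty": -0.3,"tz": -0.8,"rx": 0,"ry": 0,"rz": 0,"grip": 1},{"tx": 0,"ty": -0.2,"tz": -0.8,"rx": 0,"ry": 0,"rz": 0,"grip": 1},{"tx": 0,"ty": -0.1,"tz": -0.6,"rx": 0,"ry": 0,"rz": 0,"grip": 1},{"tx": 0,"ty": -0.1,"tz": -0.5,"rx": 0,"ry": 0,"rz": 0,"grip": 1},{"tx": 0,"ty": 0,"tz": -0.2,"rx": 0,"ry": 0,"rz": 0,"grip": 1},{"tx": 0,"ty": 0,"tz": 0,"rx": 0,"ry": 0,"rz": 0,"grip": 1}])

```text
clock: 29.08
tcp_pos: [0.5985, -0.0477, 0.136]
orientation: [0.082, -3.14, 0.0]
contact_force: [-0.2, -2.6, 5.2]
grip_width: 0.0002
```

>>> drive_tool(commands=[{"tx": 0,"ty": 0,"tz": -0.15,"rx": 0,"ry": 0,"rz": 0,"grip": 1},{"tx": 0,"ty": 0,"tz": -0.1,"rx": 0,"ry": 0,"rz": 0,"grip": 1},{"tx": 0,"ty": 0,"tz": 0,"rx": 0,"ry": 0,"rz": 0,"grip": 1}])

```text
clock: 29.45
tcp_pos: [0.5987, -0.0477, 0.1312]
orientation: [-0.082, 3.14, -0.0]
contact_force: [-0.1, -2.7, 3.6]
grip_width: -0.0003
```

>>> drive_tool(commands=[{"tx": 0,"ty": 0,"tz": -0.1,"rx": 0,"ry": 0,"rz": 0,"grip": 1},{"tx": 0,"ty": 0,"tz": -0.1,"rx": 0,"ry": 0,"rz": 0,"grip": 1},{"tx": 0,"ty": 0,"tz": 0,"rx": 0,"ry": 0,"rz": 0,"grip": 1}])

```text
clock: 29.82
tcp_pos: [0.5988, -0.0476, 0.1271]
orientation: [-0.082, 3.14, -0.0]
contact_force: [1.2, -2.2, 5.7]
grip_width: -0.0002
```

>>> drive_tool(commands=[{"tx": 0,"ty": 0,"tz": -0.05,"rx": 0,"ry": 0,"rz": 0,"grip": 1},{"tx": 0,"ty": 0,"tz": 0,"rx": 0,"ry": 0,"rz": 0,"grip": 1}])

```text
clock: 30.08
tcp_pos: [0.5988, -0.0477, 0.1267]
orientation: [-0.081, 3.14, 0.0]
contact_force: [-2.0, -3.5, 10.0]
grip_width: 0.0001
```

>>> drive_tool(commands=[{"tx": 0,"ty": 0,"tz": -0.03,"rx": 0,"ry": 0,"rz": 0,"grip": 1},{"tx": 0,"ty": 0,"tz": 0,"rx": 0,"ry": 0,"rz": 0,"grip": 1},{"tx": 0,"ty": 0,"tz": 0,"rx": 0,"ry": 0,"rz": 0,"grip": 1}])

```text
clock: 30.45
tcp_pos: [0.5989, -0.0477, 0.1265]
orientation: [-0.082, 3.14, 0.001]
contact_force: [-2.7, -3.4, 12.3]
grip_width: -0.0001
```

>>> drive_tool(commands=[{"tx": 0,"ty": 0,"tz": -0.03,"rx": 0,"ry": 0,"rz": 0,"grip": 1},{"tx": 0,"ty": 0,"tz": 0,"rx": 0,"ry": 0,"rz": 0,"grip": 1},{"tx": 0,"ty": 0,"tz": 0,"rx": 0,"ry": 0,"rz": 0,"grip": 1}])

```text
clock: 30.82
tcp_pos: [0.5989, -0.0477, 0.1264]
orientation: [-0.081, 3.14, 0.001]
contact_force: [-4.6, -3.2, 16.0]
grip_width: -0.0003
```

```bash
python3 -c "
from sq import *
look('s12',(.45,.65,-.02,.12),.074,.098)
for i in range(4): eyes.grab_frame('top'); o=status.get_obs(); print(o['clock'],o['tcp_pos'].round(4),o['contact_force'].round(1))
"
```

```text
sq 100 [0.6094 0.0485 0.0844] slope [-0.345  0.042] rect ((0.6091427206993103, 0.05362430959939957), (0.046775806695222855, 0.018452929332852364), 83.7837905883789)
30.875 [ 0.5989 -0.0477  0.1264] [-4.  -1.9 16.8] 0.00011164116881740123
30.925 [ 0.5989 -0.0477  0.1264] [-5.  -3.1 17.2]
30.975 [ 0.5989 -0.0478  0.1264] [-4.4 -3.3 17.1]
31.025 [ 0.5989 -0.0477  0.1264] [-5.  -2.5 16.4]
31.075 [ 0.5989 -0.0477  0.1264] [-4.  -3.  15.4]
```

View pics/s12.png

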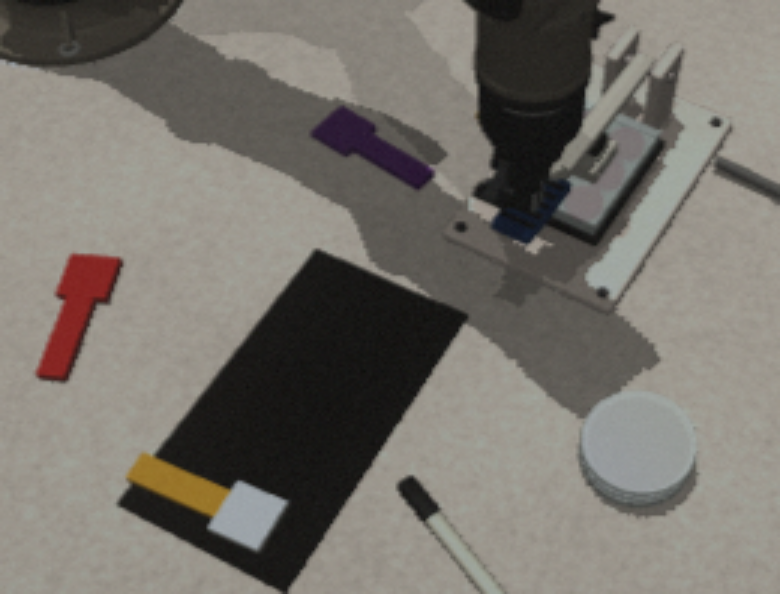

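The nose (crop about (605,145)) sits on the stack, and the force holds steady at about 16 N with z at 0.1264. That puts the lever at about 0.43 rad. Handing in.

```bash
python3 -c "
from h import *
workorder.hand_in(); o=status.get_obs(); print(o['clock'],o['tcp_pos'].round(4),o['contact_force'].round(1))"
```

```text
the job is handed in; nothing more can be done
the job is handed in; nothing more can be done
```

The job is handed in with the pedal held down and the two-spacer stack clamped. No verdict is reported, so the evidence is my own last checks.

- **Empty press:** I pushed the pedal to its stop (finger tip 112 mm above the bench, force rising to 34 N) with the nose clear of the lid. The lift-off and later pictures showed the pedal sprung back up.
- **Number of spacers:** I did not press the pedal with only one spacer in place. I judged it from the measured heights. With one spacer the top was at about 76.5 mm, and the nose only comes down to 80 mm, so it would have stayed about 3.5 mm short.
- **Stack:** The two nearest spacers lie with their tabs to the open side. The top is at about 86.5 mm, centred within about 2 mm of the lid centre, with the fitted slope at about 0.05 or less before the final press.
- **Clamp:** The nose met the stack about 15 mm of pedal travel before the stop, so the lever is at roughly 0.43 rad. The push held at 15–17 N, slightly above the 12–15 N you gave for a firm clamp.
- **Failed or weak checks:**
    - The first grip on spacer one read 21 mm instead of 24 mm, so I opened and regripped lower.
    - In the last picture the nose and gripper covered most of the stack, so its flatness while clamped could not be measured well.
    - A state reading after hand-in was refused.
- **Bystanders:** I did not touch any of them or the look-alikes. The dishes, pen and visible part of the pipette looked unmoved in the pictures, but I did not measure the bystanders again.

The clock stood at about 31 s when I handed in.

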